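# Stack the sediment sieves on their pan

### The arm

A 6-joint arm with a two-finger parallel gripper is mounted at the origin on the work surface. World frame = base frame: x ahead of the robot, y to its left, z up, the work surface at z = 0. Lengths are in m, angles in degrees, forces in N, time in s.
With the tool pointing down it reaches from about 0.375 to 0.9 m from the base axis. Payload 3.1 kg.
Tool frame: the origin (TCP) lies midway between the tips of the shut fingers; the grasp point (between the pads) lies bot.hold_point_z behind it (bot.hold_point_z is the distance from the TCP to the grasp point, in m); z points along the fingers, y is the direction in which the jaws open and shut (so a half turn about z gives the same grasp; the last joint's range is limited). The gripper opens to 87 mm and grips with 3 to 60 N. Pads are 19 mm wide; open, the fingers measure 117 mm over their backs; the gripper's body (75 mm by 190 mm) begins 51 mm behind the grasp point.
Start: joints at [-80.988, 30.224, 82.088, -0, 67.689, -10.227], TCP at [0.206, -0.59, 0.223] pointing down, gripper open.
Joint ranges: [-176.69, 176.69], [-43.24, 126.21], [12.49, 139.97], [-82, 262], [0, 151.66], [-163.58, 163.58]. Speed limits (degrees/s): [159.86, 159.86, 180, 180, 180, 180].

### API

Orientations are given as a 3x3 rotation matrix whose columns are the frame's x, y, z axes.
In Python, from rig import bot, vision, hand_in gives the robot as it stands. The module is installed in compiled form; this text tells all that it offers.
- The arm moves only by the shell command python3 -m handwheel 'ROWS'. ROWS is JSON, a list of rows, each an object of numbers: "hand": the gripper's target within -1 to 1 (fully open at 1, half-way at 0, shut at -1); "dx", "dy", "dz": the shift along the world's x, y, z in cm; "wx", "wy", "wz": the turn, a rotation vector about the world's x, y, z in rad. In form: [{"hand": .., "dx": .., "dy": .., "dz": .., "wx": .., "wy": .., "wz": ..}, ...]. A call has 1 to 10 rows; each row shifts and turns the commanded pose from where the row before left it; what a row does not reach is not made up. A row lasts 1/10 s, in which the tool goes at most 50 mm and 8.59 degrees, less where a joint would pass 70% of its speed; a pose out of reach is approached as far as the arm can. A call with a gripper value outside its range is refused whole. The fingers move at their own pace and stop on an object; the grip force is fixed at half the most. Time passes only in rows, so rows that do not move let the fingers close. It gives the time, the measured TCP pose, the force and the opening at its end, in the units of the state.
- bot.read_state(): the state, without advancing time (a new reading comes with each control period).
- vision.capture(name): name is "scene" or "top"; returns (picture, depth): 400x640x3 uint8, red, green, blue; 400x640 float32, m along the optical axis (not along the pixel's ray), 0 where there is no reading.
- vision.get_calibration(name): a dict with "fx", "fy", "cx", "cy" (pixels), "rvec" (rotation vector, rad) and "tvec" (3), from world to camera coordinates, as OpenCV has them. Camera axes: x right, y down, z forward; pixel columns grow to the right and rows downward; lengths in m; the calibration is good to about 2 mm. A picture is of the moment at which its call begins. get_calibration takes no time and is no camera call.
- hand_in(): hands the job in, once; it reports no verdict.
The state is a dict: "time_s": time; "joint_positions": joint angles; "qvel": joint speeds; "tau": joint torques, N m; "position": TCP position; "tcp_rot": TCP orientation; "force": force on the tool from outside, world axes, zero at the start; "moment": the same for the moment, N m; "opening": opening from 0.0 (shut) to 1.0 (fully open).
Only numpy, scipy, OpenCV 4.12 (cv2) and the standard library are available. Lean on these libraries where they do the work, as an engineer would, in place of code of your own. Each camera call takes 0.05 s, during which the arm holds its last target.

### The job

Put the sieve tower together for the sediment demonstration: working upward from the pan on the white stand, one piece at a time, seat the fine sieve in the pan, then the medium sieve, then the coarse sieve, and last the lid, each fully down and level in the one below. Keep the pieces upright while you carry them, leave the jar and the beaker where they are, and let go of everything at the end.

Things in the scene. Friction and masses are not known exactly. Their poses are not given: they have to be found in the camera images.
- pan_rim (a point): Centre of the open mouth (rim height) of the steel receiver pan, 45 mm above the table; z is up. The pan, outside 66 mm and inside 60 mm in diameter, is fixed on a round white stand 100 mm in diameter and 12 mm high; it has a plain closed floor, no mesh. The stand does not move when touched.
- fine_mid (a point): Fine sieve, steel, round, 37 mm high. Closest mesh (wires 3 mm apart), lowest frame. Frame: 28 mm high, outside 66 mm, inside 60 mm in diameter, open on top. Below it a solid tapered foot, 9 mm high, 48 mm wide (bottom) to 56 mm (top), which drops into the pan or frame below until the frame rests on its rim. This point: on the axis, half-way up (18.5 mm above the foot's underside); z up. About 120 g.
- medium_mid (a point): Medium sieve, steel, round, 43 mm high. Middle mesh (wires 8 mm apart), middle height. Frame: 34 mm high, outside 66 mm, inside 60 mm in diameter, open on top. Below it a solid tapered foot, 9 mm high, 48 mm wide (bottom) to 56 mm (top), which drops into the pan or frame below until the frame rests on its rim. This point: on the axis, half-way up (21.5 mm above the foot's underside); z up. About 120 g.
- coarse_mid (a point): Coarse sieve, steel, round, 49 mm high. Widest mesh (wires 15 mm apart), highest frame. Frame: 40 mm high, outside 66 mm, inside 60 mm in diameter, open on top. Below it a solid tapered foot, 9 mm high, 48 mm wide (bottom) to 56 mm (top), which drops into the pan or frame below until the frame rests on its rim. This point: on the axis, half-way up (24.5 mm above the foot's underside); z up. About 120 g.
- lid_knob (a point): The lid: a round steel disc 66 mm in diameter and 4 mm thick, with the same 9 mm high tapered foot below (48 mm to 56 mm wide) and an upright black knob on top, 18 mm in diameter and 36 mm high; 49 mm high in all. This point lies in the knob, on its axis, 12 mm below its top, 24 mm above the disc and 37 mm above the underside of the foot; z is up. About 80 g.
- jar: Bystander, leave alone: a closed blue jar with a white cap, 58 mm in diameter, 75 mm high, loose; origin at the centre of its underside.
- beaker: Bystander, leave alone: an empty clear glass beaker, 64 mm in diameter at the rim, 75 mm high, loose; origin at the centre of its underside.

How it is judged:
By the outcome, as a careful person would: the job done as asked, in the order asked, and still so for the second after the job is handed in, with the robot touching nothing.
It also fails if it takes over 118 s, if anything falls off the work surface, if the arm or the gripper's body presses on something with over 40 N, if the wrist force passes 120 N, or if a joint passes its speed limit or range.

## Working session

There is one attempt and no reset: what is moved stays moved. The work goes in short steps, Python scripts to look and compute and a shell command to move; the robot and the scene stay as the last step left them, time stands still between calls to the robot, and variables do not carry over. Pictures are saved under pics/ and viewed, and the job is handed in when it is done.

```bash
mkdir -p pics; cat > h.py <<'E'
import numpy as np, cv2
from rig import bot, vision
def cap(n,f):
    p,d=vision.capture(n); cv2.imwrite(f'pics/{f}.png',p[:,:,::-1]); np.savez(f'{f}.npz',p=p,d=d); return p,d
def world(n,d):
    c=vision.get_calibration(n); R,_=cv2.Rodrigues(np.array(c['rvec'],float)); t=np.array(c['tvec'],float).ravel()
    v,u=np.mgrid[:d.shape[0],:d.shape[1]]
    X=np.stack([(u-c['cx'])/c['fx']*d,(v-c['cy'])/c['fy']*d,d],-1)
    W=(X-t)@R; W[d==0]=np.nan; return W
E
python3 - <<'E'
from h import *
for n in('top','scene'):
    p,d=cap(n,n+'0'); c=vision.get_calibration(n);R=cv2.Rodrigues(np.array(c['rvec'],float))[0];print(n,c['fx'],-R.T@np.array(c['tvec']).ravel())
s=bot.read_state();print(s, bot.hold_point_z)
E
```

```text
top 363.3622012147606 [0.46004777 0.01785642 0.97863603]
scene 362.225238925972 [ 0.88776271 -0.51250865  0.62570936]
{'time_s': 0.1, 'joint_positions': array([-8.09880401e+01,  3.02739237e+01,  8.21487411e+01, -6.38023054e-04,
        6.76882937e+01, -1.02293599e+01]), 'qvel': array([ 0.02583856, -0.12779892, -0.1432429 , -0.00419421, -0.10100594,
       -0.00707465]), 'tau': array([-2.26035850e-04, -4.40987062e+01, -1.77149695e+01,  6.34814682e-02,
        5.33701340e-02, -4.77425817e-05]), 'position': array([ 0.2058672 , -0.58943234,  0.22166812]), 'tcp_rot': array([[ 9.44137613e-01,  3.29551314e-01, -3.13523406e-04],
       [ 3.29551295e-01, -9.44135738e-01,  1.91107035e-03],
       [ 3.33787092e-04, -1.90763544e-03, -9.99998125e-01]]), 'force': array([ 0.20597232, -0.60427745, -0.12955624]), 'moment': array([-0.00970115, -0.00172404, -0.01176139]), 'opening': 0.9995081162975304} 0.0187
```

View pics/top0.png

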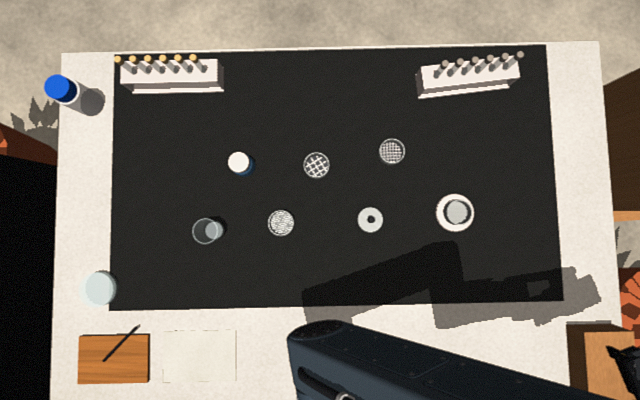

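View pics/scene0.png

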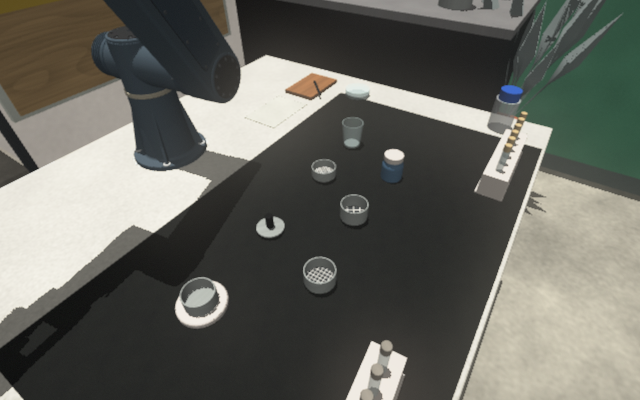

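Top view: pan at (456,212), lid (370,219), fine sieve (281,223), coarse (316,165), medium (392,151), jar (239,162), beaker (207,231). Next I'll measure positions from depth.

```bash
cat >> h.py <<'E'
from scipy.optimize import least_squares
def fit(P,r):
    f=lambda c:np.hypot(P[:,0]-c[0],P[:,1]-c[1])-r
    # disc/annulus: robust
    return least_squares(f,np.median(P,0)[:2],loss='soft_l1',f_scale=.002)
E
python3 - <<'E'
from h import *
# rough positions via top, then annulus fit with both cams
for n in('top','scene'):
    d=np.load(n+'0.npz')['d']; W=world(n,d)
    print(n)
    cs={'top':dict(pan=(456,212,.045),lid=(370,219,.013),fine=(281,223,.037),coarse=(316,165,.049),medium=(392,151,.043),jar=(239,162,.075),beaker=(207,231,.075)),
     'scene':dict(pan=(199,292,.045),lid=(270,227,.013),fine=(323,167,.037),coarse=(354,205,.049),medium=(320,270,.043),jar=(393,160,.075),beaker=(352,125,.075))}[n]
    for k,(u,v,h) in cs.items():
        w=W[v-24:v+25,u-24:u+25].reshape(-1,3); w=w[~np.isnan(w[:,0])]
        m=np.abs(w[:,2]-h)<.005
        P=w[m]
        if len(P)<5: print(k,'few',len(P),np.percentile(w[:,2],[1,50,99]));continue
        mn,mx=np.percentile(P,1,axis=0),np.percentile(P,99,axis=0)
        r=fit(P,.0315); print(k,len(P),'mid',((mn+mx)/2).round(4),'ext',(mx-mn).round(4),'fit',r.x.round(4),'rms',np.abs(r.fun).mean().round(4), 'topz',np.percentile(w[:,2],99).round(4))
E
```

```text
top
pan 123 mid [ 0.4789 -0.3225  0.0449] ext [0.0636 0.0648 0.0092] fit [ 0.4786 -0.3225] rms 0.0009 topz 0.0476
lid 428 mid [ 0.4652 -0.0968  0.0141] ext [0.0632 0.0624 0.0073] fit [ 0.4653 -0.0979] rms 0.0082 topz 0.0494
fine 95 mid [0.4612 0.1362 0.0372] ext [0.0644 0.0624 0.0072] fit [0.4616 0.1364] rms 0.0008 topz 0.0388
coarse 105 mid [0.6086 0.0413 0.0494] ext [0.0653 0.0645 0.0087] fit [0.6085 0.0412] rms 0.0009 topz 0.0518
medium 111 mid [ 0.6417 -0.1558  0.0429] ext [0.0648 0.0632 0.0094] fit [ 0.6414 -0.1558] rms 0.0009 topz 0.0454
jar 327 mid [0.6159 0.2359 0.0755] ext [0.0481 0.0478 0.0078] fit [0.6274 0.2123] rms 0.0101 topz 0.0789
beaker 130 mid [0.4455 0.3189 0.0752] ext [0.0617 0.0621 0.0093] fit [0.4457 0.3184] rms 0.0015 topz 0.0773
scene
pan 268 mid [ 0.4793 -0.321   0.0438] ext [0.065  0.064  0.0075] fit [ 0.4796 -0.3209] rms 0.0009 topz 0.0468
lid 391 mid [ 0.4651 -0.0961  0.0139] ext [0.0633 0.0608 0.0055] fit [ 0.4604 -0.0904] rms 0.0078 topz 0.049
fine 126 mid [0.462  0.1384 0.0361] ext [0.0642 0.0636 0.0076] fit [0.4619 0.1383] rms 0.0011 topz 0.0384
coarse 171 mid [0.6094 0.0433 0.0479] ext [0.0636 0.0658 0.0076] fit [0.6089 0.0428] rms 0.0009 topz 0.0505
medium 221 mid [ 0.6427 -0.1545  0.0419] ext [0.0638 0.0642 0.0073] fit [ 0.6424 -0.1545] rms 0.0008 topz 0.0446
jar 208 mid [0.6169 0.2377 0.0744] ext [0.0475 0.0483 0.0082] fit [0.6373 0.2488] rms 0.0102 topz 0.0773
beaker 111 mid [0.4458 0.3207 0.074 ] ext [0.0607 0.0619 0.0079] fit [0.4458 0.3204] rms 0.0017 topz 0.0764
```

```bash
python3 -m handwheel '[{"hand":1,"dx":1.5,"dy":1.5},{"hand":1,"dx":2.5,"dy":3},{"hand":1,"dx":2.5,"dy":3},{"hand":1,"dx":2.5,"dy":3},{"hand":1,"dx":2.5,"dy":3},{"hand":1,"dx":2.5,"dy":3},{"hand":1,"dx":2.5,"dy":3},{"hand":1,"dx":2.5,"dy":3},{"hand":1,"dx":2.5,"dy":3},{"hand":1,"dx":2.5,"dy":3}]'
python3 -m handwheel '[{"hand":1,"dx":1.6,"dy":4},{"hand":1,"dy":4},{"hand":1,"dy":4},{"hand":1,"dy":4},{"hand":1,"dy":4},{"hand":1,"dy":4},{"hand":1,"dy":4},{"hand":1,"dy":4},{"hand":1,"dy":4},{"hand":1,"dy":4}]'
```

```text
invalid input
invalid input
```

```bash
python3 -m handwheel '[{"hand":1,"dx":1.5,"dy":1.5,"dz":0,"wx":0,"wy":0,"wz":0}]'
```

```text
time_s: 0.2
position: [0.2198, -0.5763, 0.2219]
tcp_rot: [[0.945, 0.327, -0.001], [0.327, -0.945, -0.001], [-0.001, 0.001, -1.0]]
force: [0.7, 0.7, -0.2]
opening: 1.0
```

All keys are required.

```bash
python3 -m handwheel '[{"hand":1,"dx":2.5,"dy":3,"dz":0,"wx":0,"wy":0,"wz":0},{"hand":1,"dx":2.5,"dy":3,"dz":0,"wx":0,"wy":0,"wz":0},{"hand":1,"dx":2.5,"dy":3,"dz":0,"wx":0,"wy":0,"wz":0},{"hand":1,"dx":2.5,"dy":3,"dz":0,"wx":0,"wy":0,"wz":0},{"hand":1,"dx":2.5,"dy":3,"dz":0,"wx":0,"wy":0,"wz":0},{"hand":1,"dx":2.5,"dy":3,"dz":0,"wx":0,"wy":0,"wz":0},{"hand":1,"dx":2.5,"dy":3,"dz":0,"wx":0,"wy":0,"wz":0},{"hand":1,"dx":2.5,"dy":3,"dz":0,"wx":0,"wy":0,"wz":0},{"hand":1,"dx":2.5,"dy":3,"dz":0,"wx":0,"wy":0,"wz":0},{"hand":1,"dx":1.6,"dy":4,"dz":0,"wx":0,"wy":0,"wz":0}]'
python3 -m handwheel '[{"hand":1,"dx":0,"dy":4,"dz":0,"wx":0,"wy":0,"wz":0},{"hand":1,"dx":0,"dy":4,"dz":0,"wx":0,"wy":0,"wz":0},{"hand":1,"dx":0,"dy":4,"dz":0,"wx":0,"wy":0,"wz":0},{"hand":1,"dx":0,"dy":4,"dz":0,"wx":0,"wy":0,"wz":0},{"hand":1,"dx":0,"dy":4,"dz":0,"wx":0,"wy":0,"wz":0},{"hand":1,"dx":0,"dy":4,"dz":0,"wx":0,"wy":0,"wz":0},{"hand":1,"dx":0,"dy":4,"dz":0,"wx":0,"wy":0,"wz":0},{"hand":1,"dx":0,"dy":4,"dz":0,"wx":0,"wy":0,"wz":0},{"hand":1,"dx":0,"dy":2,"dz":0,"wx":0,"wy":0,"wz":0},{"hand":1,"dx":0,"dy":0,"dz":0,"wx":0,"wy":0,"wz":0}]'
```

```text
time_s: 1.2
position: [0.4638, -0.2635, 0.2226]
tcp_rot: [[0.944, 0.33, 0.002], [0.33, -0.944, -0.001], [0.001, 0.001, -1.0]]
force: [0.5, -0.1, 0.8]
opening: 0.999
time_s: 2.2
position: [0.4604, 0.0782, 0.2224]
tcp_rot: [[0.943, 0.334, -0.001], [0.334, -0.943, 0.001], [-0.001, -0.001, -1.0]]
force: [0.3, -0.4, 0.5]
opening: 0.999
```

```bash
python3 -m handwheel '[{"hand":1,"dx":0.1,"dy":3,"dz":0,"wx":0,"wy":0,"wz":0},{"hand":1,"dx":0,"dy":2.9,"dz":0,"wx":0,"wy":0,"wz":0},{"hand":1,"dx":0,"dy":0,"dz":-3,"wx":0,"wy":0,"wz":0},{"hand":1,"dx":0,"dy":0,"dz":-3,"wx":0,"wy":0,"wz":0},{"hand":1,"dx":0,"dy":0,"dz":-3,"wx":0,"wy":0,"wz":0},{"hand":1,"dx":0,"dy":0,"dz":-3,"wx":0,"wy":0,"wz":0},{"hand":1,"dx":0,"dy":0,"dz":-3,"wx":0,"wy":0,"wz":0},{"hand":1,"dx":0,"dy":0,"dz":-1,"wx":0,"wy":0,"wz":0},{"hand":1,"dx":0,"dy":0,"dz":0,"wx":0,"wy":0,"wz":0}]'; python3 -c "
from h import *
cap('scene','s1')"
```

```text
time_s: 3.1
position: [0.4619, 0.1335, 0.0615]
tcp_rot: [[0.944, 0.329, -0.004], [0.329, -0.944, -0.0], [-0.003, -0.001, -1.0]]
force: [0.6, 0.0, -0.4]
opening: 1.002
```

View pics/s1.png

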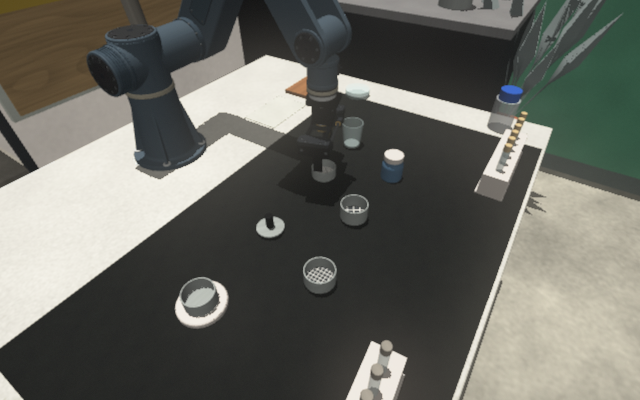

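The gripper sits over the fine sieve (~(323,170)), clear of the beaker and jar. I'll correct y and descend.

```bash
python3 -m handwheel '[{"hand":1,"dx":0,"dy":0.4,"dz":0,"wx":0,"wy":0,"wz":0},{"hand":1,"dx":0,"dy":0,"dz":-2,"wx":0,"wy":0,"wz":0},{"hand":1,"dx":0,"dy":0,"dz":-2,"wx":0,"wy":0,"wz":0},{"hand":1,"dx":0,"dy":0,"dz":-1,"wx":0,"wy":0,"wz":0},{"hand":1,"dx":0,"dy":0,"dz":0,"wx":0,"wy":0,"wz":0},{"hand":-1,"dx":0,"dy":0,"dz":0,"wx":0,"wy":0,"wz":0},{"hand":-1,"dx":0,"dy":0,"dz":0,"wx":0,"wy":0,"wz":0},{"hand":-1,"dx":0,"dy":0,"dz":0,"wx":0,"wy":0,"wz":0},{"hand":-1,"dx":0,"dy":0,"dz":0,"wx":0,"wy":0,"wz":0},{"hand":-1,"dx":0,"dy":0,"dz":0,"wx":0,"wy":0,"wz":0}]'
python3 -m handwheel '[{"hand":-1,"dx":0,"dy":0,"dz":0,"wx":0,"wy":0,"wz":0},{"hand":-1,"dx":0,"dy":0,"dz":0,"wx":0,"wy":0,"wz":0},{"hand":-1,"dx":0,"dy":0,"dz":0,"wx":0,"wy":0,"wz":0}]'
```

```text
time_s: 4.15
position: [0.4633, 0.138, 0.0132]
tcp_rot: [[0.944, 0.329, 0.001], [0.329, -0.944, 0.0], [0.001, 0.0, -1.0]]
force: [-0.4, 0.1, 5.8]
opening: 0.751
time_s: 4.45
position: [0.4633, 0.138, 0.0132]
tcp_rot: [[0.944, 0.329, 0.001], [0.329, -0.944, 0.0], [0.001, 0.0, -1.0]]
force: [-0.4, 0.6, 5.2]
opening: 0.745
```

```bash
python3 -m handwheel '[{"hand":-1,"dx":0,"dy":0,"dz":1,"wx":0,"wy":0,"wz":0},{"hand":-1,"dx":0,"dy":0,"dz":2,"wx":0,"wy":0,"wz":0},{"hand":-1,"dx":0,"dy":0,"dz":2,"wx":0,"wy":0,"wz":0},{"hand":-1,"dx":0,"dy":0,"dz":2,"wx":0,"wy":0,"wz":0},{"hand":-1,"dx":0,"dy":0,"dz":2,"wx":0,"wy":0,"wz":0},{"hand":-1,"dx":0,"dy":0,"dz":1,"wx":0,"wy":0,"wz":0},{"hand":-1,"dx":0,"dy":-1,"dz":0,"wx":0,"wy":0,"wz":0},{"hand":-1,"dx":0,"dy":-2,"dz":0,"wx":0,"wy":0,"wz":0},{"hand":-1,"dx":0,"dy":-2,"dz":0,"wx":0,"wy":0,"wz":0},{"hand":-1,"dx":0,"dy":-2,"dz":0,"wx":0,"wy":0,"wz":0}]'
python3 -m handwheel '[{"hand":-1,"dx":0,"dy":-3,"dz":0,"wx":0,"wy":0,"wz":0},{"hand":-1,"dx":0,"dy":-3,"dz":0,"wx":0,"wy":0,"wz":0},{"hand":-1,"dx":0,"dy":-3,"dz":0,"wx":0,"wy":0,"wz":0},{"hand":-1,"dx":0,"dy":-3,"dz":0,"wx":0,"wy":0,"wz":0},{"hand":-1,"dx":0,"dy":-3,"dz":0,"wx":0,"wy":0,"wz":0},{"hand":-1,"dx":0,"dy":-3,"dz":0,"wx":0,"wy":0,"wz":0},{"hand":-1,"dx":0,"dy":-3,"dz":0,"wx":0,"wy":0,"wz":0},{"hand":-1,"dx":0,"dy":-3,"dz":0,"wx":0,"wy":0,"wz":0},{"hand":-1,"dx":0,"dy":-3,"dz":0,"wx":0,"wy":0,"wz":0},{"hand":-1,"dx":0.5,"dy":-3,"dz":0,"wx":0,"wy":0,"wz":0}]'
python3 -m handwheel '[{"hand":-1,"dx":0.5,"dy":-3,"dz":0,"wx":0,"wy":0,"wz":0},{"hand":-1,"dx":0.5,"dy":-2,"dz":0,"wx":0,"wy":0,"wz":0},{"hand":-1,"dx":0,"dy":-1.5,"dz":0,"wx":0,"wy":0,"wz":0},{"hand":-1,"dx":0,"dy":-1,"dz":0,"wx":0,"wy":0,"wz":0},{"hand":-1,"dx":0,"dy":0,"dz":0,"wx":0,"wy":0,"wz":0},{"hand":-1,"dx":0,"dy":0,"dz":0,"wx":0,"wy":0,"wz":0}]'
python3 -c "
from h import *
cap('scene','s2');cap('top','t2')"
```

```text
time_s: 5.45
position: [0.462, 0.0668, 0.1116]
tcp_rot: [[0.944, 0.33, -0.002], [0.33, -0.944, -0.0], [-0.002, -0.001, -1.0]]
force: [-0.0, -0.6, -1.7]
opening: 0.75
time_s: 6.45
position: [0.4659, -0.2331, 0.1112]
tcp_rot: [[0.944, 0.329, -0.003], [0.329, -0.944, 0.002], [-0.002, -0.003, -1.0]]
force: [-0.2, 0.2, -1.3]
opening: 0.746
time_s: 7.05
position: [0.4772, -0.306, 0.1121]
tcp_rot: [[0.944, 0.33, -0.001], [0.33, -0.944, 0.002], [-0.001, -0.002, -1.0]]
force: [-0.2, 0.9, -1.9]
opening: 0.747
```

View pics/s2.png

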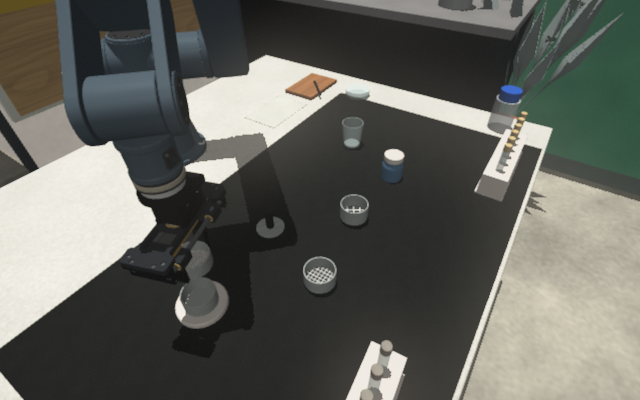

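The sieve is held level at about (200,258), just behind the pan at (199,292). I'll measure it relative to the pan in the same camera.

```bash
cat >> h.py <<'E'
def held(n,d,zlo,zhi,guess,r=.033):
    W=world(n,d).reshape(-1,3); W=W[~np.isnan(W[:,0])]
    m=(W[:,2]>zlo)&(W[:,2]<zhi)&(np.hypot(W[:,0]-guess[0],W[:,1]-guess[1])<.045)
    P=W[m]
    f=lambda c:np.hypot(P[:,0]-c[0],P[:,1]-c[1])-r
    s=least_squares(f,guess,loss='soft_l1',f_scale=.0015)
    return s.x.round(4),len(P),np.median(np.abs(s.fun)).round(4),P
E
python3 - <<'E'
from h import *
d=np.load('s2.npz')['d']
x,n,r,P=held('scene',d,.108,.122,(.477,-.306)); print(x,n,r)
print(held('scene',np.load('scene0.npz')['d'],.02,.04,(.479,-.321))[:3])
# check with static fine originally
print(held('scene',np.load('scene0.npz')['d'],.013,.032,(.462,.138))[:3])
# bottom of held foot
W=world('scene',d).reshape(-1,3);m=(np.hypot(W[:,0]-.477,W[:,1]+.306)<.04)&(W[:,2]>.06);print(np.percentile(W[m][:,2],[0.5,2,5]))
E
```

```text
[ 0.4717 -0.318 ] 470 0.0059
(array([ 0.4801, -0.321 ]), 458, np.float64(0.0017))
(array([0.4628, 0.1371]), 331, np.float64(0.0025))
[0.11223671 0.11387398 0.12410002]
```

```bash
python3 - <<'E'
from h import *
q=np.load('s2.npz');W=world('scene',q['d'])
for v in range(236,296,4): print(v,' '.join('%3.0f,%3.0f,%4.0f'%tuple(1000*W[v,u]) for u in range(178,224,5)))
c=cv2.resize(q['p'][210:330,130:270,::-1],None,fx=5,fy=5,interpolation=cv2.INTER_CUBIC);cv2.imwrite('pics/c2.png',c)
E
```

```text
236 511,-330, 226 510,-322, 218 319,-215,   3 507,-305, 201 510,-299, 196 475,-270, 149 357,-189,   2 367,-183,   2 378,-177,   3 386,-170,   1
240 514,-333, 223 509,-324, 211 329,-223,   3 511,-310, 199 465,-276, 138 474,-272, 139 367,-198,   3 378,-192,   3 387,-186,   3 395,-178,   1
244 515,-336, 218 446,-295, 134 514,-321, 202 515,-314, 196 464,-278, 128 477,-276, 134 475,-265, 123 384,-200,   1 394,-194,   1 405,-188,   3
248 515,-339, 211 518,-333, 207 525,-329, 207 455,-285, 118 462,-280, 117 472,-276, 120 492,-278, 135 395,-209,   3 404,-203,   2 413,-196,   2
252 517,-342, 206 524,-338, 206 526,-332, 202 460,-290, 116 465,-284, 112 475,-280, 115 500,-286, 137 402,-217,   2 411,-211,   2 420,-204,   2
256 524,-347, 207 530,-343, 207 528,-335, 197 466,-296, 114 474,-291, 114 481,-286, 114 506,-291, 136 411,-225,   2 418,-218,   0 428,-212,   1
260 530,-352, 207 530,-346, 200 528,-338, 190 472,-302, 113 480,-297, 114 488,-293, 115 507,-294, 129 418,-232,   2 426,-226,  -0 436,-220,   1
264 531,-355, 202 533,-349, 196 472,-313, 114 478,-308, 112 487,-304, 114 508,-306, 132 508,
[... 359 characters left out ...]
98,-341, 131 497,-333, 120 501,-327, 116 504,-320, 112 432,-274,   3 441,-269,   3 448,-262,   0 457,-256,   1 466,-251,   0
280 485,-346, 115 495,-343, 119 500,-337, 116 452,-307,  43 456,-299,  37 464,-294,  37 477,-291,  44 456,-269,   1 464,-263,   1 474,-258,   2
284 403,-316,   2 412,-310,   2 449,-317,  40 451,-309,  32 456,-302,  27 462,-296,  25 473,-292,  28 494,-293,  46 479,-275,  13 481,-266,   3
288 411,-322,   2 450,-329,  43 449,-320,  31 449,-311,  20 455,-305,  16 463,-299,  15 472,-294,  17 484,-291,  22 486,-282,  13 494,-276,  13
292 418,-328,   2 450,-332,  34 449,-323,  21 454,-317,  16 461,-311,  15 472,-307,  18 479,-301,  17 507,-306,  47 493,-289,  13 501,-283,  13
```

View pics/c2.png

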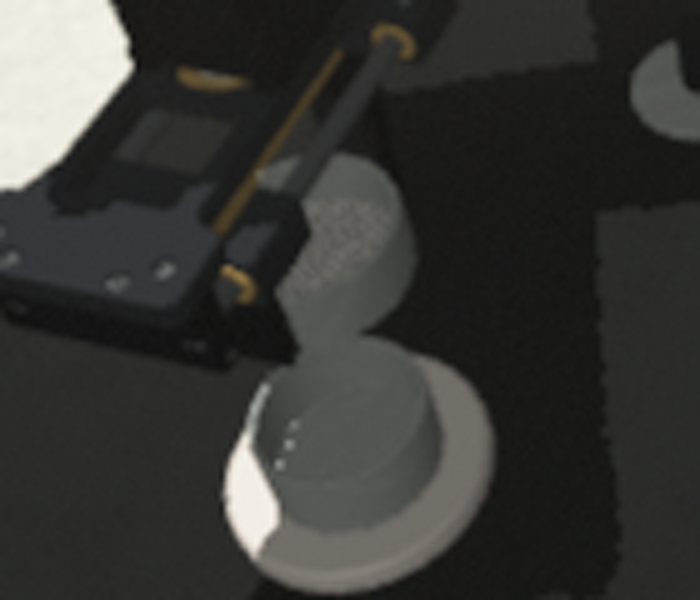

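```bash
python3 - <<'E'
from h import *
W=world('scene',np.load('s2.npz')['d'])[262:280,184:212].reshape(-1,3)
W=W[(W[:,2]>.111)&(W[:,2]<.135)&(W[:,0]>.498)]
f=lambda c:np.hypot(W[:,0]-c[0],W[:,1]-c[1])-.033
s=least_squares(f,(.477,-.306),loss='soft_l1',f_scale=.001);print(s.x,len(W),np.median(abs(s.fun)))
W=world('scene',np.load('scene0.npz')['d'])[270:330,170:230].reshape(-1,3)
W=W[(W[:,2]>.018)&(W[:,2]<.044)&(W[:,0]-W[:,1]>.825)]
s=least_squares(f,(.477,-.326),loss='soft_l1',f_scale=.001);print(s.x,len(W),np.median(abs(s.fun)))
E
```

```text
[ 0.47554492 -0.30637804] 217 0.0005361976838706636
[ 0.4783201  -0.32023098] 244 0.00039077998459183944
```

```bash
python3 -m handwheel '[{"hand":-1,"dx":0.3,"dy":-1.45,"dz":0,"wx":0,"wy":0,"wz":0},{"hand":-1,"dx":0,"dy":0,"dz":0,"wx":0,"wy":0,"wz":0},{"hand":-1,"dx":0,"dy":0,"dz":-1.5,"wx":0,"wy":0,"wz":0},{"hand":-1,"dx":0,"dy":0,"dz":-1.5,"wx":0,"wy":0,"wz":0},{"hand":-1,"dx":0,"dy":0,"dz":-1.5,"wx":0,"wy":0,"wz":0},{"hand":-1,"dx":0,"dy":0,"dz":-0.6,"wx":0,"wy":0,"wz":0},{"hand":-1,"dx":0,"dy":0,"dz":0,"wx":0,"wy":0,"wz":0}]'
python3 -m handwheel '[{"hand":-1,"dx":0,"dy":0,"dz":-0.4,"wx":0,"wy":0,"wz":0},{"hand":-1,"dx":0,"dy":0,"dz":-0.4,"wx":0,"wy":0,"wz":0},{"hand":-1,"dx":0,"dy":0,"dz":-0.2,"wx":0,"wy":0,"wz":0},{"hand":-1,"dx":0,"dy":0,"dz":0,"wx":0,"wy":0,"wz":0}]'
```

```text
time_s: 7.85
position: [0.4806, -0.3212, 0.0608]
tcp_rot: [[0.944, 0.33, -0.001], [0.33, -0.944, 0.001], [-0.001, -0.002, -1.0]]
force: [-0.7, -0.1, -0.8]
opening: 0.742
time_s: 8.25
position: [0.4809, -0.3215, 0.0515]
tcp_rot: [[0.944, 0.33, -0.0], [0.33, -0.944, 0.0], [-0.0, -0.0, -1.0]]
force: [-0.1, 0.1, -1.3]
opening: 0.745
```

```bash
python3 -m handwheel '[{"hand":-1,"dx":0,"dy":0,"dz":-0.2,"wx":0,"wy":0,"wz":0},{"hand":-1,"dx":0,"dy":0,"dz":-0.1,"wx":0,"wy":0,"wz":0},{"hand":-1,"dx":0,"dy":0,"dz":0,"wx":0,"wy":0,"wz":0}]'
```

```text
time_s: 8.55
position: [0.4811, -0.3217, 0.0492]
tcp_rot: [[0.944, 0.33, 0.0], [0.33, -0.944, -0.0], [0.0, 0.001, -1.0]]
force: [-0.7, 0.7, 4.1]
opening: 0.746
```

Contact at exactly the predicted height. I'll release and rise.

```bash
python3 -m handwheel '[{"hand":1,"dx":0,"dy":0,"dz":0,"wx":0,"wy":0,"wz":0},{"hand":1,"dx":0,"dy":0,"dz":0,"wx":0,"wy":0,"wz":0},{"hand":1,"dx":0,"dy":0,"dz":0,"wx":0,"wy":0,"wz":0},{"hand":1,"dx":0,"dy":0,"dz":0,"wx":0,"wy":0,"wz":0},{"hand":1,"dx":0,"dy":0,"dz":0,"wx":0,"wy":0,"wz":0},{"hand":1,"dx":0,"dy":0,"dz":2,"wx":0,"wy":0,"wz":0},{"hand":1,"dx":0,"dy":0,"dz":3,"wx":0,"wy":0,"wz":0},{"hand":1,"dx":0,"dy":0,"dz":3,"wx":0,"wy":0,"wz":0},{"hand":1,"dx":0,"dy":0,"dz":2,"wx":0,"wy":0,"wz":0},{"hand":1,"dx":0,"dy":0,"dz":0,"wx":0,"wy":0,"wz":0}]'
python3 -m handwheel '[{"hand":1,"dx":3,"dy":3,"dz":0,"wx":0,"wy":0,"wz":0},{"hand":1,"dx":3,"dy":3,"dz":0,"wx":0,"wy":0,"wz":0},{"hand":1,"dx":3,"dy":3,"dz":0,"wx":0,"wy":0,"wz":0},{"hand":1,"dx":3,"dy":3,"dz":0,"wx":0,"wy":0,"wz":0},{"hand":1,"dx":3,"dy":3,"dz":0,"wx":0,"wy":0,"wz":0},{"hand":1,"dx":1,"dy":1.7,"dz":0,"wx":0,"wy":0,"wz":0},{"hand":1,"dx":0,"dy":0,"dz":0,"wx":0,"wy":0,"wz":0},{"hand":1,"dx":0,"dy":0,"dz":0,"wx":0,"wy":0,"wz":0}]'
cat >> h.py <<'E'
def ring(n,d,g,h,R=.04,r=.0315):
    W=world(n,d).reshape(-1,3);W=W[~np.isnan(W[:,0])]
    P=W[(np.hypot(W[:,0]-g[0],W[:,1]-g[1])<R)&(abs(W[:,2]-h)<.005)]
    s=fit(P,r); ok=abs(s.fun)<.003;P=P[ok]
    A=np.c_[P[:,:2]-s.x,np.ones(len(P))];pl=np.linalg.lstsq(A,P[:,2],rcond=None)[0]
    return s.x.round(4),len(P),'z',pl[2].round(4),'tilt_deg',np.degrees(pl[:2]).round(2)
E
python3 - <<'E'
from h import *
for n,f in(('scene','s3'),('top','t3')):
    p,d=cap(n,f);print(n,ring(n,d,(.4793,-.3215),.073),ring(n,np.load(n+'0.npz')['d'],(.479,-.3215),.045))
    cv2.imwrite(f'pics/{f}c.png',cv2.resize(p[230:330,140:260,::-1] if n=='scene' else p[170:260,400:510,::-1],None,fx=5,fy=5))
E
```

```text
time_s: 9.55
position: [0.4827, -0.3231, 0.1516]
tcp_rot: [[0.944, 0.33, 0.005], [0.33, -0.944, -0.005], [0.003, 0.006, -1.0]]
force: [0.3, 0.2, 0.8]
opening: 1.0
time_s: 10.35
position: [0.64, -0.1542, 0.147]
tcp_rot: [[0.944, 0.331, -0.003], [0.331, -0.944, 0.0], [-0.002, -0.001, -1.0]]
force: [-0.3, -0.3, -0.5]
opening: 1.003
scene (array([ 0.4809, -0.3216]), 279, 'z', np.float64(0.0722), 'tilt_deg', array([-0.14,  0.1 ])) (array([ 0.4796, -0.3209]), 268, 'z', np.float64(0.0443), 'tilt_deg', array([-0.2 , -0.28]))
top (array([ 0.4797, -0.3229]), 40, 'z', np.float64(0.0731), 'tilt_deg', array([ 0.  , -0.27])) (array([ 0.4786, -0.3225]), 123, 'z', np.float64(0.0455), 'tilt_deg', array([-0.1 , -0.19]))
```

View pics/s3c.png

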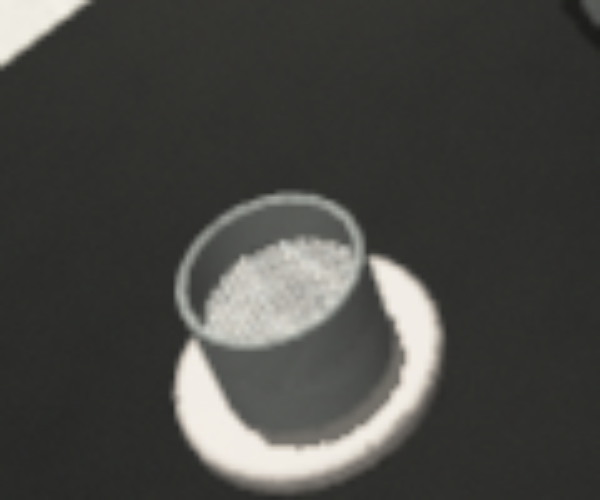

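Fine sieve seated: rim at 72–73 mm, tilt under 0.3°. Next, the medium sieve.

```bash
python3 -m handwheel '[{"hand":1,"dx":0.25,"dy":-0.05,"dz":0,"wx":0,"wy":0,"wz":0},{"hand":1,"dx":0,"dy":0,"dz":-2,"wx":0,"wy":0,"wz":0},{"hand":1,"dx":0,"dy":0,"dz":-3,"wx":0,"wy":0,"wz":0},{"hand":1,"dx":0,"dy":0,"dz":-3,"wx":0,"wy":0,"wz":0},{"hand":1,"dx":0,"dy":0,"dz":-2,"wx":0,"wy":0,"wz":0},{"hand":1,"dx":0,"dy":0,"dz":0,"wx":0,"wy":0,"wz":0},{"hand":1,"dx":0,"dy":0,"dz":0,"wx":0,"wy":0,"wz":0}]'
```

```text
time_s: 11.15
position: [0.6434, -0.156, 0.0487]
tcp_rot: [[0.945, 0.328, 0.0], [0.328, -0.945, -0.0], [0.0, 0.0, -1.0]]
force: [0.6, 0.7, 0.6]
opening: 1.004
```

```bash
python3 -m handwheel '[{"hand":1,"dx":-0.1,"dy":0.1,"dz":-1.5,"wx":0,"wy":0,"wz":0},{"hand":1,"dx":0,"dy":0,"dz":-1.4,"wx":0,"wy":0,"wz":0},{"hand":1,"dx":0,"dy":0,"dz":-0.5,"wx":0,"wy":0,"wz":0},{"hand":1,"dx":0,"dy":0,"dz":0,"wx":0,"wy":0,"wz":0},{"hand":-1,"dx":0,"dy":0,"dz":0,"wx":0,"wy":0,"wz":0},{"hand":-1,"dx":0,"dy":0,"dz":0,"wx":0,"wy":0,"wz":0},{"hand":-1,"dx":0,"dy":0,"dz":0,"wx":0,"wy":0,"wz":0},{"hand":-1,"dx":0,"dy":0,"dz":0,"wx":0,"wy":0,"wz":0},{"hand":-1,"dx":0,"dy":0,"dz":0,"wx":0,"wy":0,"wz":0},{"hand":-1,"dx":0,"dy":0,"dz":0,"wx":0,"wy":0,"wz":0}]'
python3 -m handwheel '[{"hand":-1,"dx":0,"dy":0,"dz":0,"wx":0,"wy":0,"wz":0},{"hand":-1,"dx":0,"dy":0,"dz":0,"wx":0,"wy":0,"wz":0}]'
```

```text
time_s: 12.15
position: [0.6429, -0.1542, 0.0151]
tcp_rot: [[0.944, 0.33, 0.001], [0.33, -0.944, -0.0], [0.001, 0.001, -1.0]]
force: [0.6, 0.5, 2.8]
opening: 0.767
time_s: 12.35
position: [0.6428, -0.1542, 0.015]
tcp_rot: [[0.944, 0.33, 0.001], [0.33, -0.944, -0.0], [0.001, 0.001, -1.0]]
force: [0.0, 0.1, 4.7]
opening: 0.769
```

```bash
python3 -m handwheel '[{"hand":-1,"dx":0,"dy":0,"dz":1,"wx":0,"wy":0,"wz":0},{"hand":-1,"dx":0,"dy":0,"dz":2,"wx":0,"wy":0,"wz":0},{"hand":-1,"dx":0,"dy":0,"dz":3,"wx":0,"wy":0,"wz":0},{"hand":-1,"dx":0,"dy":0,"dz":3,"wx":0,"wy":0,"wz":0},{"hand":-1,"dx":0,"dy":0,"dz":2,"wx":0,"wy":0,"wz":0},{"hand":-1,"dx":0,"dy":0,"dz":1,"wx":0,"wy":0,"wz":0},{"hand":-1,"dx":-1,"dy":-1,"dz":0,"wx":0,"wy":0,"wz":0},{"hand":-1,"dx":-2,"dy":-2,"dz":0,"wx":0,"wy":0,"wz":0},{"hand":-1,"dx":-2,"dy":-2,"dz":0,"wx":0,"wy":0,"wz":0},{"hand":-1,"dx":-2,"dy":-2,"dz":0,"wx":0,"wy":0,"wz":0}]'
python3 -m handwheel '[{"hand":-1,"dx":-2,"dy":-2,"dz":0,"wx":0,"wy":0,"wz":0},{"hand":-1,"dx":-2,"dy":-2,"dz":0,"wx":0,"wy":0,"wz":0},{"hand":-1,"dx":-2,"dy":-2,"dz":0,"wx":0,"wy":0,"wz":0},{"hand":-1,"dx":-1.5,"dy":-1.6,"dz":0,"wx":0,"wy":0,"wz":0},{"hand":-1,"dx":-1,"dy":-1,"dz":0,"wx":0,"wy":0,"wz":0},{"hand":-1,"dx":0,"dy":0,"dz":0,"wx":0,"wy":0,"wz":0},{"hand":-1,"dx":0,"dy":0,"dz":0,"wx":0,"wy":0,"wz":0}]'
python3 - <<'E'
from h import *
p,d=cap('scene','s4');cv2.imwrite('pics/s4c.png',cv2.resize(p[200:330,130:270,::-1],None,fx=5,fy=4.6))
E
```

```text
time_s: 13.35
position: [0.5697, -0.2244, 0.1327]
tcp_rot: [[0.944, 0.33, -0.004], [0.33, -0.944, 0.002], [-0.003, -0.003, -1.0]]
force: [0.3, -0.6, -1.4]
opening: 0.764
time_s: 14.05
position: [0.4871, -0.3097, 0.1339]
tcp_rot: [[0.944, 0.329, -0.001], [0.329, -0.944, 0.001], [-0.0, -0.001, -1.0]]
force: [0.9, 0.7, -1.4]
opening: 0.764
```

View pics/s4c.png

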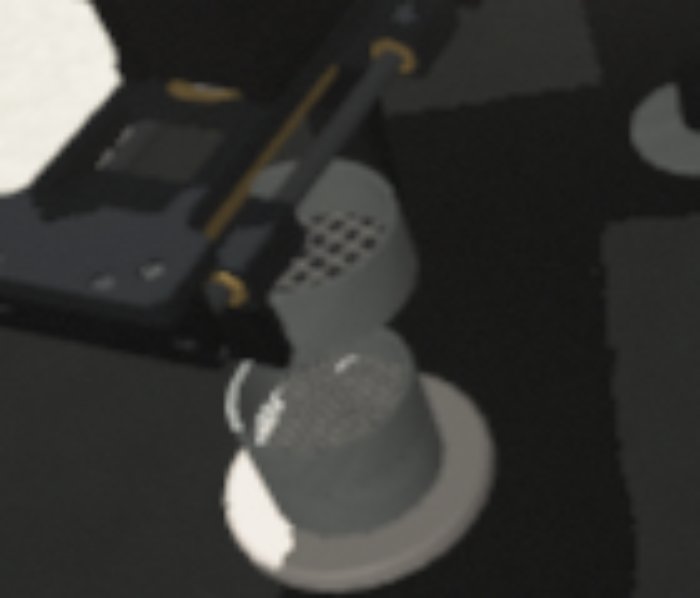

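The medium sieve is held level, just behind the tower. I'll align and lower in stages.

```bash
python3 -m handwheel '[{"hand":-1,"dx":-0.6,"dy":-1.2,"dz":0,"wx":0,"wy":0,"wz":0},{"hand":-1,"dx":0,"dy":0,"dz":0,"wx":0,"wy":0,"wz":0},{"hand":-1,"dx":0,"dy":0,"dz":-1.5,"wx":0,"wy":0,"wz":0},{"hand":-1,"dx":0,"dy":0,"dz":-1.5,"wx":0,"wy":0,"wz":0},{"hand":-1,"dx":0,"dy":0,"dz":-0.5,"wx":0,"wy":0,"wz":0},{"hand":-1,"dx":0,"dy":0,"dz":0,"wx":0,"wy":0,"wz":0},{"hand":-1,"dx":0,"dy":0,"dz":0,"wx":0,"wy":0,"wz":0}]'
python3 - <<'E'
from h import *
p,d=cap('scene','s5');cv2.imwrite('pics/s5c.png',cv2.resize(p[200:330,130:270,::-1],None,fx=5,fy=4.6))
W=world('scene',d)
for lo,hi in((.05,.07),(.095,.12)):
    P=W[230:320,160:235].reshape(-1,3)
    P=P[(P[:,2]>lo)&(P[:,2]<hi)&(P[:,0]-P[:,1]>.825)&(P[:,0]<.53)]
    f=lambda c:np.hypot(P[:,0]-c[0],P[:,1]-c[1])-.033
    s=least_squares(f,(.480,-.322),loss='soft_l1',f_scale=.001);print(s.x,len(P),np.median(abs(s.fun)))
E
```

```text
time_s: 14.8
position: [0.4819, -0.3222, 0.0999]
tcp_rot: [[0.944, 0.33, 0.001], [0.33, -0.944, -0.0], [0.0, 0.001, -1.0]]
force: [-0.9, 0.3, -1.2]
opening: 0.757
[ 0.47968874 -0.32087253] 203 0.0004456303552207788
[ 0.47971639 -0.32757667] 301 0.0023966626392551496
```

View pics/s5c.png

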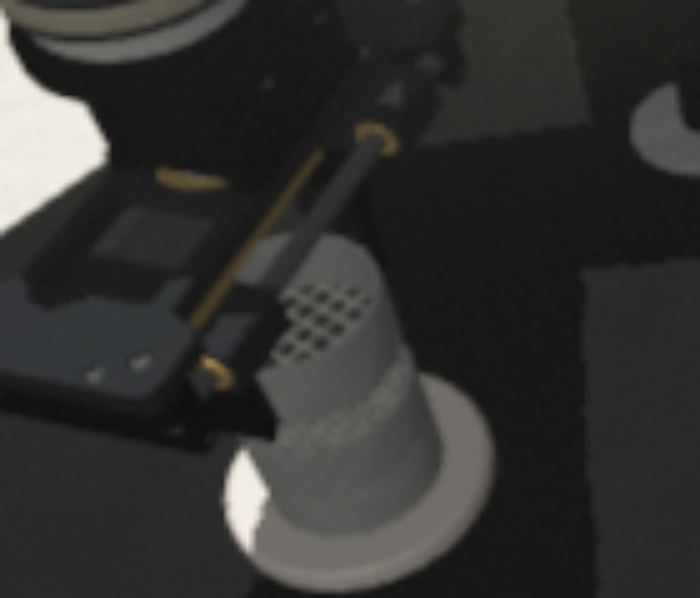

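Well aligned visually; the upper fit was polluted by the finger, so I'll redo it masked, then lower.

```bash
cat >> h.py <<'E'
def wall(d,p,lo,hi,g=(.48,-.322)):
    W=world('scene',d).reshape(-1,3);b=p.reshape(-1,3).mean(1)
    P=W[(W[:,2]>lo)&(W[:,2]<hi)&(W[:,0]-W[:,1]>g[0]-g[1]+.025)&(np.hypot(W[:,0]-g[0],W[:,1]-g[1])<.042)&(b>60)]
    f=lambda c:np.hypot(P[:,0]-c[0],P[:,1]-c[1])-.033
    s=least_squares(f,g,loss='soft_l1',f_scale=.001);return s.x.round(4),len(P),np.median(abs(s.fun)).round(4)
E
python3 - <<'E'
from h import *
q=np.load('s5.npz');print(wall(q['d'],q['p'],.05,.07),wall(q['d'],q['p'],.097,.122))
E
```

```text
(array([ 0.4797, -0.3209]), 197, np.float64(0.0005)) (array([ 0.4808, -0.3214]), 215, np.float64(0.0005))
```

Offset about 1 mm; correct it and lower.

```bash
python3 -m handwheel '[{"hand":-1,"dx":-0.1,"dy":0.05,"dz":-0.5,"wx":0,"wy":0,"wz":0},{"hand":-1,"dx":0,"dy":0,"dz":-0.5,"wx":0,"wy":0,"wz":0},{"hand":-1,"dx":0,"dy":0,"dz":-0.5,"wx":0,"wy":0,"wz":0},{"hand":-1,"dx":0,"dy":0,"dz":-0.3,"wx":0,"wy":0,"wz":0},{"hand":-1,"dx":0,"dy":0,"dz":-0.1,"wx":0,"wy":0,"wz":0},{"hand":-1,"dx":0,"dy":0,"dz":0,"wx":0,"wy":0,"wz":0}]'
```

```text
time_s: 15.45
position: [0.4804, -0.3215, 0.0802]
tcp_rot: [[0.944, 0.329, -0.0], [0.329, -0.944, 0.0], [-0.0, -0.001, -1.0]]
force: [0.7, -0.2, -0.6]
opening: 0.757
```

```bash
python3 -m handwheel '[{"hand":-1,"dx":0,"dy":0,"dz":-0.1,"wx":0,"wy":0,"wz":0},{"hand":-1,"dx":0,"dy":0,"dz":-0.1,"wx":0,"wy":0,"wz":0},{"hand":-1,"dx":0,"dy":0,"dz":0,"wx":0,"wy":0,"wz":0}]'
```

```text
time_s: 15.75
position: [0.4806, -0.3217, 0.079]
tcp_rot: [[0.944, 0.33, 0.0], [0.33, -0.944, -0.0], [0.0, 0.001, -1.0]]
force: [-0.9, -0.0, 2.2]
opening: 0.763
```

```bash
python3 -m handwheel '[{"hand":1,"dx":0,"dy":0,"dz":0,"wx":0,"wy":0,"wz":0},{"hand":1,"dx":0,"dy":0,"dz":0,"wx":0,"wy":0,"wz":0},{"hand":1,"dx":0,"dy":0,"dz":0,"wx":0,"wy":0,"wz":0},{"hand":1,"dx":0,"dy":0,"dz":0,"wx":0,"wy":0,"wz":0},{"hand":1,"dx":0,"dy":0,"dz":0,"wx":0,"wy":0,"wz":0},{"hand":1,"dx":0,"dy":0,"dz":2,"wx":0,"wy":0,"wz":0},{"hand":1,"dx":0,"dy":0,"dz":3,"wx":0,"wy":0,"wz":0},{"hand":1,"dx":0,"dy":0,"dz":3,"wx":0,"wy":0,"wz":0},{"hand":1,"dx":0,"dy":0,"dz":1,"wx":0,"wy":0,"wz":0},{"hand":1,"dx":0,"dy":0,"dz":0,"wx":0,"wy":0,"wz":0}]'
python3 -m handwheel '[{"hand":1,"dx":1,"dy":3,"dz":0,"wx":0,"wy":0,"wz":0},{"hand":1,"dx":1.5,"dy":4,"dz":0,"wx":0,"wy":0,"wz":0},{"hand":1,"dx":1.5,"dy":4,"dz":0,"wx":0,"wy":0,"wz":0},{"hand":1,"dx":1.5,"dy":4,"dz":0,"wx":0,"wy":0,"wz":0},{"hand":1,"dx":1.5,"dy":4,"dz":0,"wx":0,"wy":0,"wz":0},{"hand":1,"dx":1.5,"dy":4,"dz":0,"wx":0,"wy":0,"wz":0},{"hand":1,"dx":1.5,"dy":4,"dz":0,"wx":0,"wy":0,"wz":0},{"hand":1,"dx":1.5,"dy":4,"dz":0,"wx":0,"wy":0,"wz":0},{"hand":1,"dx":1,"dy":4,"dz":0,"wx":0,"wy":0,"wz":0},{"hand":1,"dx":0.4,"dy":1.4,"dz":0,"wx":0,"wy":0,"wz":0}]'
python3 -m handwheel '[{"hand":1,"dx":0,"dy":0,"dz":0,"wx":0,"wy":0,"wz":0},{"hand":1,"dx":0,"dy":0,"dz":0,"wx":0,"wy":0,"wz":0}]'
python3 - <<'E'
from h import *
for n,f in(('scene','s6'),('top','t6')):
    p,d=cap(n,f);print(n,ring(n,d,(.480,-.322),.107))
    cv2.imwrite(f'pics/{f}c.png',cv2.resize(p[200:330,130:270,::-1],None,fx=5,fy=4.6))
E
```

```text
time_s: 16.75
position: [0.4813, -0.3223, 0.1701]
tcp_rot: [[0.944, 0.33, 0.003], [0.33, -0.944, -0.003], [0.002, 0.003, -1.0]]
force: [0.1, 0.4, -1.5]
opening: 0.998
time_s: 17.75
position: [0.6087, 0.0463, 0.1664]
tcp_rot: [[0.943, 0.333, -0.003], [0.333, -0.943, 0.001], [-0.003, -0.002, -1.0]]
force: [-0.9, -0.2, 0.2]
opening: 0.996
time_s: 17.95
position: [0.6086, 0.0417, 0.1674]
tcp_rot: [[0.944, 0.33, -0.002], [0.33, -0.944, -0.001], [-0.003, -0.0, -1.0]]
force: [-0.0, -0.2, 0.0]
opening: 1.003
scene (array([ 0.4809, -0.3215]), 301, 'z', np.float64(0.1062), 'tilt_deg', array([-0.01,  0.25]))
top (array([ 0.4796, -0.3227]), 154, 'z', np.float64(0.1073), 'tilt_deg', array([0.02, 0.02]))
```

View pics/s6c.png

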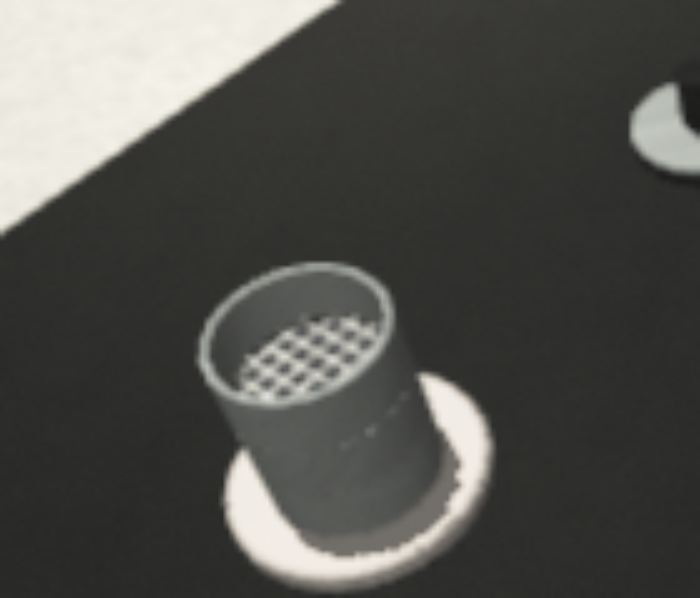

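View pics/t6.png

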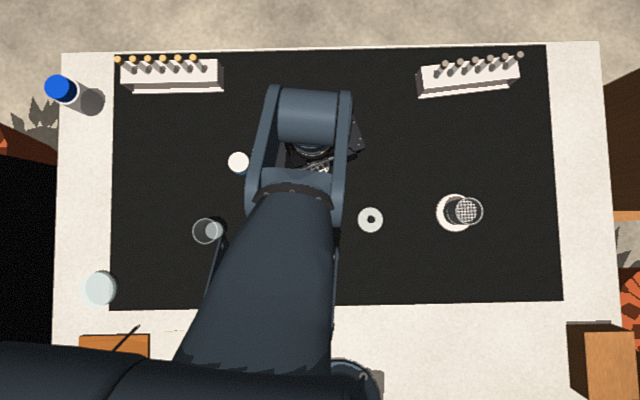

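Medium is seated and level (rim 106–107 mm). Now the coarse sieve.

```bash
python3 -m handwheel '[{"hand":1,"dx":0.1,"dy":0.1,"dz":-1,"wx":0,"wy":0,"wz":0},{"hand":1,"dx":0,"dy":0,"dz":-3,"wx":0,"wy":0,"wz":0},{"hand":1,"dx":0,"dy":0,"dz":-3,"wx":0,"wy":0,"wz":0},{"hand":1,"dx":0,"dy":0,"dz":-2,"wx":0,"wy":0,"wz":0},{"hand":1,"dx":0,"dy":0,"dz":-1,"wx":0,"wy":0,"wz":0},{"hand":1,"dx":0,"dy":0,"dz":0,"wx":0,"wy":0,"wz":0},{"hand":1,"dx":0,"dy":0,"dz":0,"wx":0,"wy":0,"wz":0}]'
```

```text
time_s: 18.75
position: [0.611, 0.0429, 0.069]
tcp_rot: [[0.944, 0.329, 0.001], [0.329, -0.944, -0.0], [0.001, 0.0, -1.0]]
force: [0.1, 0.3, 0.8]
opening: 1.0
```

```bash
python3 -m handwheel '[{"hand":1,"dx":-0.15,"dy":0,"dz":-2,"wx":0,"wy":0,"wz":0},{"hand":1,"dx":0,"dy":0,"dz":-2,"wx":0,"wy":0,"wz":0},{"hand":1,"dx":0,"dy":0,"dz":-1.1,"wx":0,"wy":0,"wz":0},{"hand":1,"dx":0,"dy":0,"dz":0,"wx":0,"wy":0,"wz":0},{"hand":-1,"dx":0,"dy":0,"dz":0,"wx":0,"wy":0,"wz":0},{"hand":-1,"dx":0,"dy":0,"dz":0,"wx":0,"wy":0,"wz":0},{"hand":-1,"dx":0,"dy":0,"dz":0,"wx":0,"wy":0,"wz":0},{"hand":-1,"dx":0,"dy":0,"dz":0,"wx":0,"wy":0,"wz":0},{"hand":-1,"dx":0,"dy":0,"dz":0,"wx":0,"wy":0,"wz":0},{"hand":-1,"dx":0,"dy":0,"dz":0,"wx":0,"wy":0,"wz":0}]'
python3 -m handwheel '[{"hand":-1,"dx":0,"dy":0,"dz":0,"wx":0,"wy":0,"wz":0},{"hand":-1,"dx":0,"dy":0,"dz":0,"wx":0,"wy":0,"wz":0}]'
```

```text
time_s: 19.75
position: [0.6096, 0.0434, 0.0184]
tcp_rot: [[0.944, 0.33, 0.002], [0.33, -0.944, -0.0], [0.001, 0.001, -1.0]]
force: [-1.0, 0.5, 5.4]
opening: 0.762
time_s: 19.95
position: [0.6096, 0.0434, 0.0184]
tcp_rot: [[0.944, 0.33, 0.002], [0.33, -0.944, -0.0], [0.001, 0.001, -1.0]]
force: [-1.1, -0.2, 5.5]
opening: 0.758
```

```bash
python3 -m handwheel '[{"hand":-1,"dx":0,"dy":0,"dz":1,"wx":0,"wy":0,"wz":0},{"hand":-1,"dx":0,"dy":0,"dz":2,"wx":0,"wy":0,"wz":0},{"hand":-1,"dx":0,"dy":0,"dz":3,"wx":0,"wy":0,"wz":0},{"hand":-1,"dx":0,"dy":0,"dz":3,"wx":0,"wy":0,"wz":0},{"hand":-1,"dx":0,"dy":0,"dz":3,"wx":0,"wy":0,"wz":0},{"hand":-1,"dx":0,"dy":0,"dz":2,"wx":0,"wy":0,"wz":0},{"hand":-1,"dx":0,"dy":0,"dz":1,"wx":0,"wy":0,"wz":0},{"hand":-1,"dx":-0.5,"dy":-1.5,"dz":0,"wx":0,"wy":0,"wz":0},{"hand":-1,"dx":-1,"dy":-3,"dz":0,"wx":0,"wy":0,"wz":0},{"hand":-1,"dx":-1,"dy":-3,"dz":0,"wx":0,"wy":0,"wz":0}]'
python3 -m handwheel '[{"hand":-1,"dx":-1,"dy":-3,"dz":0,"wx":0,"wy":0,"wz":0},{"hand":-1,"dx":-1,"dy":-3,"dz":0,"wx":0,"wy":0,"wz":0},{"hand":-1,"dx":-1,"dy":-3,"dz":0,"wx":0,"wy":0,"wz":0},{"hand":-1,"dx":-1,"dy":-3,"dz":0,"wx":0,"wy":0,"wz":0},{"hand":-1,"dx":-1,"dy":-3,"dz":0,"wx":0,"wy":0,"wz":0},{"hand":-1,"dx":-1,"dy":-3,"dz":0,"wx":0,"wy":0,"wz":0},{"hand":-1,"dx":-1,"dy":-3,"dz":0,"wx":0,"wy":0,"wz":0},{"hand":-1,"dx":-1,"dy":-3,"dz":0,"wx":0,"wy":0,"wz":0},{"hand":-1,"dx":-1,"dy":-2,"dz":0,"wx":0,"wy":0,"wz":0},{"hand":-1,"dx":-0.4,"dy":-1,"dz":0,"wx":0,"wy":0,"wz":0}]'
python3 -m handwheel '[{"hand":-1,"dx":0,"dy":0,"dz":0,"wx":0,"wy":0,"wz":0},{"hand":-1,"dx":0,"dy":0,"dz":0,"wx":0,"wy":0,"wz":0}]'
```

```text
time_s: 20.95
position: [0.582, -0.0325, 0.1659]
tcp_rot: [[0.944, 0.331, -0.004], [0.331, -0.944, 0.0], [-0.003, -0.002, -1.0]]
force: [0.3, -1.4, -1.2]
opening: 0.756
time_s: 21.95
position: [0.4874, -0.3033, 0.1658]
tcp_rot: [[0.945, 0.327, -0.003], [0.327, -0.945, 0.002], [-0.002, -0.003, -1.0]]
force: [0.1, 1.0, -2.0]
opening: 0.758
time_s: 22.15
position: [0.4894, -0.3007, 0.1667]
tcp_rot: [[0.944, 0.329, -0.001], [0.329, -0.944, 0.002], [-0.001, -0.002, -1.0]]
force: [0.5, 0.3, -2.4]
opening: 0.762
```

```bash
python3 -m handwheel '[{"hand":-1,"dx":-0.5,"dy":-1.1,"dz":0,"wx":0,"wy":0,"wz":0},{"hand":-1,"dx":-0.35,"dy":-1,"dz":0,"wx":0,"wy":0,"wz":0},{"hand":-1,"dx":0,"dy":0,"dz":-1,"wx":0,"wy":0,"wz":0},{"hand":-1,"dx":0,"dy":0,"dz":-1,"wx":0,"wy":0,"wz":0},{"hand":-1,"dx":0,"dy":0,"dz":-1,"wx":0,"wy":0,"wz":0},{"hand":-1,"dx":0,"dy":0,"dz":0,"wx":0,"wy":0,"wz":0},{"hand":-1,"dx":0,"dy":0,"dz":0,"wx":0,"wy":0,"wz":0}]'
python3 - <<'E'
from h import *
p,d=cap('scene','s7');cv2.imwrite('pics/s7c.png',cv2.resize(p[180:330,130:270,::-1],None,fx=5,fy=4))
print(wall(d,p,.08,.104),wall(d,p,.134,.16))
E
```

```text
time_s: 22.85
position: [0.4813, -0.322, 0.1368]
tcp_rot: [[0.944, 0.33, -0.001], [0.33, -0.944, 0.001], [-0.001, -0.001, -1.0]]
force: [0.3, -0.2, -0.2]
opening: 0.758
(array([ 0.4795, -0.3208]), 265, np.float64(0.0004)) (array([ 0.4803, -0.3211]), 246, np.float64(0.0005))
```

View pics/s7c.png

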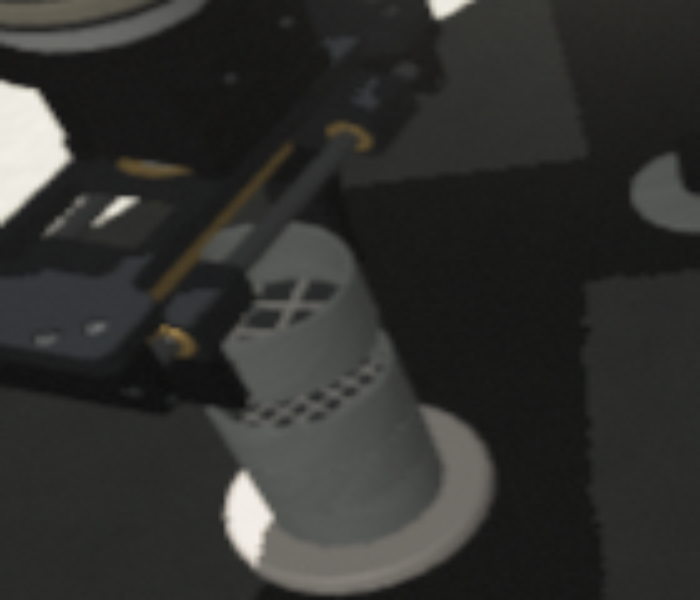

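The coarse sieve is over the tower, level, with about 0.8 mm offset. Lowering.

```bash
python3 -m handwheel '[{"hand":-1,"dx":-0.1,"dy":0,"dz":-0.6,"wx":0,"wy":0,"wz":0},{"hand":-1,"dx":0,"dy":0,"dz":-0.5,"wx":0,"wy":0,"wz":0},{"hand":-1,"dx":0,"dy":0,"dz":-0.4,"wx":0,"wy":0,"wz":0},{"hand":-1,"dx":0,"dy":0,"dz":-0.3,"wx":0,"wy":0,"wz":0},{"hand":-1,"dx":0,"dy":0,"dz":-0.1,"wx":0,"wy":0,"wz":0},{"hand":-1,"dx":0,"dy":0,"dz":0,"wx":0,"wy":0,"wz":0}]'
python3 -m handwheel '[{"hand":-1,"dx":0,"dy":0,"dz":-0.1,"wx":0,"wy":0,"wz":0},{"hand":-1,"dx":0,"dy":0,"dz":0,"wx":0,"wy":0,"wz":0}]'
```

```text
time_s: 23.5
position: [0.4804, -0.3225, 0.1184]
tcp_rot: [[0.944, 0.329, -0.0], [0.329, -0.944, 0.0], [-0.0, -0.0, -1.0]]
force: [-0.0, -1.0, -0.9]
opening: 0.755
time_s: 23.7
position: [0.4805, -0.3226, 0.1176]
tcp_rot: [[0.944, 0.33, 0.0], [0.33, -0.944, -0.0], [0.0, 0.0, -1.0]]
force: [0.2, -0.2, -1.2]
opening: 0.763
```

```bash
python3 -m handwheel '[{"hand":-1,"dx":0,"dy":0,"dz":-0.1,"wx":0,"wy":0,"wz":0},{"hand":-1,"dx":0,"dy":0,"dz":-0.05,"wx":0,"wy":0,"wz":0},{"hand":-1,"dx":0,"dy":0,"dz":0,"wx":0,"wy":0,"wz":0}]'
```

```text
time_s: 24.0
position: [0.4806, -0.3227, 0.1164]
tcp_rot: [[0.944, 0.33, 0.0], [0.33, -0.944, -0.0], [0.0, 0.0, -1.0]]
force: [-0.8, 0.2, 0.7]
opening: 0.765
```

```bash
python3 -m handwheel '[{"hand":1,"dx":0,"dy":0,"dz":0,"wx":0,"wy":0,"wz":0},{"hand":1,"dx":0,"dy":0,"dz":0,"wx":0,"wy":0,"wz":0},{"hand":1,"dx":0,"dy":0,"dz":0,"wx":0,"wy":0,"wz":0},{"hand":1,"dx":0,"dy":0,"dz":0,"wx":0,"wy":0,"wz":0},{"hand":1,"dx":0,"dy":0,"dz":0,"wx":0,"wy":0,"wz":0},{"hand":1,"dx":0,"dy":0,"dz":2,"wx":0,"wy":0,"wz":0},{"hand":1,"dx":0,"dy":0,"dz":3,"wx":0,"wy":0,"wz":0},{"hand":1,"dx":0,"dy":0,"dz":2,"wx":0,"wy":0,"wz":0},{"hand":1,"dx":0,"dy":0,"dz":1,"wx":0,"wy":0,"wz":0},{"hand":1,"dx":0,"dy":0,"dz":0,"wx":0,"wy":0,"wz":0}]'
python3 -m handwheel '[{"hand":1,"dx":0,"dy":2,"dz":0,"wx":0,"wy":0,"wz":0},{"hand":1,"dx":0,"dy":4,"dz":0,"wx":0,"wy":0,"wz":0},{"hand":1,"dx":-0.5,"dy":4,"dz":0,"wx":0,"wy":0,"wz":0},{"hand":1,"dx":-0.5,"dy":4,"dz":0,"wx":0,"wy":0,"wz":0},{"hand":1,"dx":-0.5,"dy":4,"dz":0,"wx":0,"wy":0,"wz":0},{"hand":1,"dx":0,"dy":3,"dz":0,"wx":0,"wy":0,"wz":0},{"hand":1,"dx":0,"dy":1.6,"dz":0,"wx":0,"wy":0,"wz":0},{"hand":1,"dx":0,"dy":0,"dz":0,"wx":0,"wy":0,"wz":0},{"hand":1,"dx":0,"dy":0,"dz":0,"wx":0,"wy":0,"wz":0}]'
python3 - <<'E'
from h import *
for n,f in(('scene','s8'),('top','t8')):
    p,d=cap(n,f);print(n,ring(n,d,(.480,-.322),.147))
    W=world(n,np.load(n+'0.npz')['d']).reshape(-1,3);W=W[np.hypot(W[:,0]-.465,W[:,1]+.0965)<.04]
    k=W[W[:,2]>.043];print('knob',np.median(k,0),(k.max(0)+k.min(0))/2,np.ptp(k,axis=0),len(k))
    k=W[(W[:,2]>.008)&(W[:,2]<.018)];c,r=cv2.minEnclosingCircle((k[:,:2]*1000).astype(np.float32));print('disc',c,r)
    if n=='scene':cv2.imwrite(f'pics/{f}c.png',cv2.resize(p[160:330,130:300,::-1],None,fx=3.5,fy=3.5))
E
```

```text
time_s: 25.0
position: [0.4811, -0.3231, 0.1974]
tcp_rot: [[0.944, 0.33, 0.002], [0.33, -0.944, -0.002], [0.001, 0.003, -1.0]]
force: [-0.5, -0.2, 0.4]
opening: 1.0
time_s: 25.9
position: [0.4648, -0.0958, 0.1953]
tcp_rot: [[0.944, 0.331, -0.002], [0.331, -0.944, 0.001], [-0.001, -0.001, -1.0]]
force: [-0.5, -0.5, -0.4]
opening: 0.994
scene (array([ 0.4808, -0.3225]), 326, 'z', np.float64(0.1462), 'tilt_deg', array([-0.02,  0.08]))
knob [ 0.46644034 -0.09662854  0.04917121] [ 0.46527964 -0.09560385  0.04724208] [0.01663275 0.01573473 0.00799214] 45
disc (465.2010803222656, -95.03099822998047) 33.48412322998047
top (array([ 0.4796, -0.3233]), 124, 'z', np.float64(0.1478), 'tilt_deg', array([-0.57,  1.72]))
knob [ 0.4648553  -0.09707107  0.05007481] [ 0.46489925 -0.09735353  0.04922994] [0.01546992 0.01560484 0.01055043] 41
disc (464.7184143066406, -96.90441131591797) 32.71578598022461
```

View pics/s8c.png

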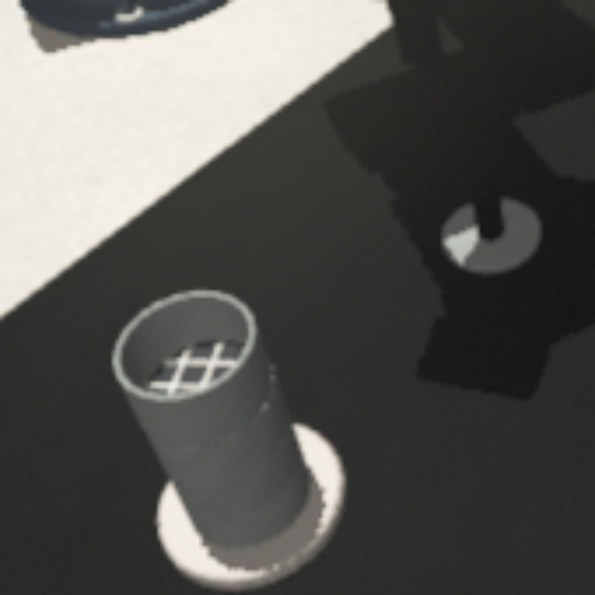

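Coarse rim 146–147 mm. The scene view says level; the top view's 1.7° comes from fewer points, possibly occlusion, and I'll recheck it. Descending to the lid knob.

```bash
python3 - <<'E'
from h import *
W=world('top',np.load('t8.npz')['d']).reshape(-1,3)
P=W[(abs(np.hypot(W[:,0]-.4797,W[:,1]+.3228)-.0315)<.0025)&(W[:,2]>.13)&(W[:,2]<.16)]
a=np.degrees(np.arctan2(P[:,1]+.3228,P[:,0]-.4797))
for k in range(-180,180,45):
    m=(a>=k)&(a<k+45);print(k,m.sum(),np.median(P[m,2]).round(4) if m.any() else '')
E
python3 -m handwheel '[{"hand":1,"dx":0.1,"dy":0,"dz":-2,"wx":0,"wy":0,"wz":0},{"hand":1,"dx":0,"dy":0,"dz":-3,"wx":0,"wy":0,"wz":0},{"hand":1,"dx":0,"dy":0,"dz":-3,"wx":0,"wy":0,"wz":0},{"hand":1,"dx":0,"dy":0,"dz":-3,"wx":0,"wy":0,"wz":0},{"hand":1,"dx":0,"dy":0,"dz":-2,"wx":0,"wy":0,"wz":0},{"hand":1,"dx":0,"dy":0,"dz":0,"wx":0,"wy":0,"wz":0},{"hand":1,"dx":0,"dy":0,"dz":0,"wx":0,"wy":0,"wz":0}]'
```

```text
-180 25 0.147
-135 45 0.1414
-90 46 0.1433
-45 30 0.1461
0 24 0.1476
45 8 0.1457
90 0 
135 12 0.1483
time_s: 26.7
position: [0.4666, -0.0974, 0.0659]
tcp_rot: [[0.945, 0.328, -0.001], [0.328, -0.945, 0.0], [-0.0, -0.0, -1.0]]
force: [0.1, 0.6, 0.2]
opening: 1.004
```

The low readings are inner-wall pixels on the far side (-y), not tilt. Gripping the knob.

```bash
python3 -m handwheel '[{"hand":1,"dx":-0.05,"dy":0.15,"dz":-1.5,"wx":0,"wy":0,"wz":0},{"hand":1,"dx":0,"dy":0,"dz":-1.5,"wx":0,"wy":0,"wz":0},{"hand":1,"dx":0,"dy":0,"dz":-1.5,"wx":0,"wy":0,"wz":0},{"hand":1,"dx":0,"dy":0,"dz":0,"wx":0,"wy":0,"wz":0},{"hand":-1,"dx":0,"dy":0,"dz":0,"wx":0,"wy":0,"wz":0},{"hand":-1,"dx":0,"dy":0,"dz":0,"wx":0,"wy":0,"wz":0},{"hand":-1,"dx":0,"dy":0,"dz":0,"wx":0,"wy":0,"wz":0},{"hand":-1,"dx":0,"dy":0,"dz":0,"wx":0,"wy":0,"wz":0},{"hand":-1,"dx":0,"dy":0,"dz":0,"wx":0,"wy":0,"wz":0},{"hand":-1,"dx":0,"dy":0,"dz":0,"wx":0,"wy":0,"wz":0}]'
python3 -m handwheel '[{"hand":-1,"dx":0,"dy":0,"dz":0,"wx":0,"wy":0,"wz":0},{"hand":-1,"dx":0,"dy":0,"dz":0,"wx":0,"wy":0,"wz":0},{"hand":-1,"dx":0,"dy":0,"dz":0,"wx":0,"wy":0,"wz":0},{"hand":-1,"dx":0,"dy":0,"dz":0,"wx":0,"wy":0,"wz":0}]'
```

```text
time_s: 27.7
position: [0.466, -0.0951, 0.0212]
tcp_rot: [[0.944, 0.33, 0.0], [0.33, -0.944, -0.0], [0.0, 0.0, -1.0]]
force: [0.1, -0.5, -0.3]
opening: 0.542
time_s: 28.1
position: [0.466, -0.0951, 0.021]
tcp_rot: [[0.944, 0.33, -0.0], [0.33, -0.944, 0.0], [-0.0, -0.0, -1.0]]
force: [1.1, 0.4, 0.2]
opening: 0.196
```

```bash
python3 -m handwheel '[{"hand":-1,"dx":0,"dy":0,"dz":0,"wx":0,"wy":0,"wz":0},{"hand":-1,"dx":0,"dy":0,"dz":0,"wx":0,"wy":0,"wz":0},{"hand":-1,"dx":0,"dy":0,"dz":1,"wx":0,"wy":0,"wz":0},{"hand":-1,"dx":0,"dy":0,"dz":2,"wx":0,"wy":0,"wz":0},{"hand":-1,"dx":0,"dy":0,"dz":3,"wx":0,"wy":0,"wz":0},{"hand":-1,"dx":0,"dy":0,"dz":3,"wx":0,"wy":0,"wz":0},{"hand":-1,"dx":0,"dy":0,"dz":3,"wx":0,"wy":0,"wz":0},{"hand":-1,"dx":0,"dy":0,"dz":3,"wx":0,"wy":0,"wz":0},{"hand":-1,"dx":0,"dy":0,"dz":2,"wx":0,"wy":0,"wz":0},{"hand":-1,"dx":0,"dy":0,"dz":1,"wx":0,"wy":0,"wz":0}]'
python3 -m handwheel '[{"hand":-1,"dx":0,"dy":-1,"dz":1,"wx":0,"wy":0,"wz":0},{"hand":-1,"dx":0,"dy":-2,"dz":1,"wx":0,"wy":0,"wz":0},{"hand":-1,"dx":0.2,"dy":-3,"dz":0,"wx":0,"wy":0,"wz":0},{"hand":-1,"dx":0.2,"dy":-3,"dz":0,"wx":0,"wy":0,"wz":0},{"hand":-1,"dx":0.2,"dy":-3,"dz":0,"wx":0,"wy":0,"wz":0},{"hand":-1,"dx":0.2,"dy":-3,"dz":0,"wx":0,"wy":0,"wz":0},{"hand":-1,"dx":0.2,"dy":-3,"dz":0,"wx":0,"wy":0,"wz":0},{"hand":-1,"dx":0.2,"dy":-2,"dz":0,"wx":0,"wy":0,"wz":0},{"hand":-1,"dx":0,"dy":-1.5,"dz":0,"wx":0,"wy":0,"wz":0},{"hand":-1,"dx":0,"dy":-0.5,"dz":0,"wx":0,"wy":0,"wz":0}]'
python3 -m handwheel '[{"hand":-1,"dx":0,"dy":0,"dz":0,"wx":0,"wy":0,"wz":0},{"hand":-1,"dx":0,"dy":0,"dz":0,"wx":0,"wy":0,"wz":0}]'
```

```text
time_s: 29.1
position: [0.4666, -0.0952, 0.2035]
tcp_rot: [[0.944, 0.33, 0.004], [0.33, -0.944, -0.002], [0.003, 0.003, -1.0]]
force: [1.5, 0.4, -0.9]
opening: 0.201
time_s: 30.1
position: [0.4777, -0.3163, 0.2205]
tcp_rot: [[0.945, 0.328, -0.001], [0.328, -0.945, 0.001], [-0.0, -0.001, -1.0]]
force: [-0.1, 0.0, -0.8]
opening: 0.196
time_s: 30.3
position: [0.4777, -0.3138, 0.2208]
tcp_rot: [[0.944, 0.33, -0.001], [0.33, -0.944, 0.001], [-0.0, -0.002, -1.0]]
force: [0.3, -0.0, -0.4]
opening: 0.2
```

```bash
python3 -m handwheel '[{"hand":-1,"dx":0.3,"dy":-0.9,"dz":0,"wx":0,"wy":0,"wz":0},{"hand":-1,"dx":0,"dy":0,"dz":-1,"wx":0,"wy":0,"wz":0},{"hand":-1,"dx":0,"dy":0,"dz":-1.5,"wx":0,"wy":0,"wz":0},{"hand":-1,"dx":0,"dy":0,"dz":-1,"wx":0,"wy":0,"wz":0},{"hand":-1,"dx":0,"dy":0,"dz":0,"wx":0,"wy":0,"wz":0},{"hand":-1,"dx":0,"dy":0,"dz":0,"wx":0,"wy":0,"wz":0}]'
python3 - <<'E'
from h import *
p,d=cap('scene','s9');cv2.imwrite('pics/s9c.png',cv2.resize(p[140:330,110:270,::-1],None,fx=4,fy=3.15))
print(wall(d,p,.115,.142))
W=world('scene',d).reshape(-1,3);b=p.reshape(-1,3).mean(1)
k=W[(W[:,2]>.170)&(W[:,2]<.182)&(np.hypot(W[:,0]-.48,W[:,1]+.3225)<.042)&(b>60)]
print('disc',len(k),k.min(0),k.max(0),cv2.minEnclosingCircle((k[:,:2]*1000).astype(np.float32)))
E
```

```text
time_s: 30.9
position: [0.481, -0.3239, 0.1857]
tcp_rot: [[0.944, 0.33, -0.0], [0.33, -0.944, 0.001], [-0.0, -0.001, -1.0]]
force: [-0.2, 0.2, -1.6]
opening: 0.195
(array([ 0.4794, -0.3217]), 352, np.float64(0.0004))
disc 660 [ 0.4503474  -0.35684397  0.17245488] [ 0.5135913  -0.29108477  0.18072668] ((481.40887451171875, -323.7997131347656), 33.04800796508789)
```

View pics/s9c.png

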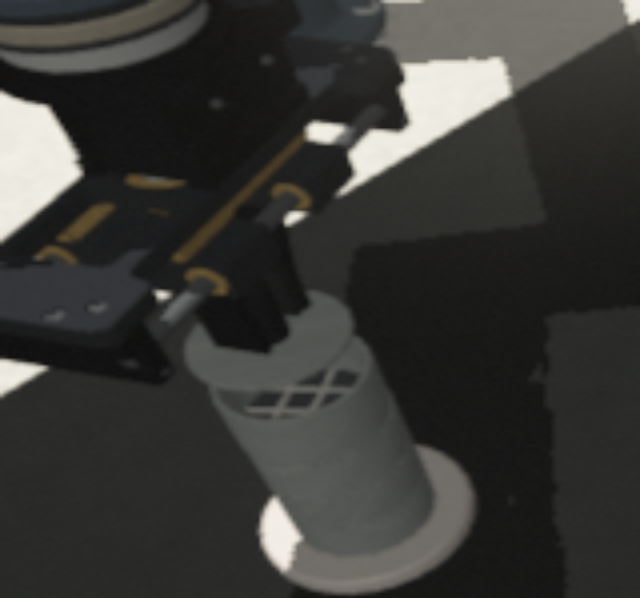

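Lid level over the tower, about 1.3 mm off in y. Correct and lower.

```bash
python3 -m handwheel '[{"hand":-1,"dx":-0.05,"dy":0.12,"dz":0,"wx":0,"wy":0,"wz":0},{"hand":-1,"dx":0,"dy":0,"dz":-0.6,"wx":0,"wy":0,"wz":0},{"hand":-1,"dx":0,"dy":0,"dz":-0.6,"wx":0,"wy":0,"wz":0},{"hand":-1,"dx":0,"dy":0,"dz":-0.6,"wx":0,"wy":0,"wz":0},{"hand":-1,"dx":0,"dy":0,"dz":-0.4,"wx":0,"wy":0,"wz":0},{"hand":-1,"dx":0,"dy":0,"dz":-0.2,"wx":0,"wy":0,"wz":0},{"hand":-1,"dx":0,"dy":0,"dz":-0.1,"wx":0,"wy":0,"wz":0},{"hand":-1,"dx":0,"dy":0,"dz":0,"wx":0,"wy":0,"wz":0}]'
python3 -m handwheel '[{"hand":-1,"dx":0,"dy":0,"dz":-0.1,"wx":0,"wy":0,"wz":0},{"hand":-1,"dx":0,"dy":0,"dz":0,"wx":0,"wy":0,"wz":0}]'
```

```text
time_s: 31.75
position: [0.4805, -0.3229, 0.1609]
tcp_rot: [[0.944, 0.33, -0.0], [0.33, -0.944, 0.0], [-0.0, -0.0, -1.0]]
force: [-0.3, 0.7, -0.3]
opening: 0.192
time_s: 31.95
position: [0.4805, -0.3229, 0.1601]
tcp_rot: [[0.944, 0.33, 0.0], [0.33, -0.944, -0.0], [0.0, 0.0, -1.0]]
force: [-0.0, 0.3, -1.0]
opening: 0.199
```

```bash
python3 -m handwheel '[{"hand":-1,"dx":0,"dy":0,"dz":-0.1,"wx":0,"wy":0,"wz":0},{"hand":-1,"dx":0,"dy":0,"dz":-0.05,"wx":0,"wy":0,"wz":0},{"hand":-1,"dx":0,"dy":0,"dz":0,"wx":0,"wy":0,"wz":0}]'
```

```text
time_s: 32.25
position: [0.4806, -0.323, 0.159]
tcp_rot: [[0.944, 0.33, 0.0], [0.33, -0.944, -0.0], [0.0, 0.001, -1.0]]
force: [0.2, 1.1, 1.7]
opening: 0.199
```

Contact at the predicted height. Release, rise and back off.

```bash
python3 -m handwheel '[{"hand":1,"dx":0,"dy":0,"dz":0,"wx":0,"wy":0,"wz":0},{"hand":1,"dx":0,"dy":0,"dz":0,"wx":0,"wy":0,"wz":0},{"hand":1,"dx":0,"dy":0,"dz":0,"wx":0,"wy":0,"wz":0},{"hand":1,"dx":0,"dy":0,"dz":0,"wx":0,"wy":0,"wz":0},{"hand":1,"dx":0,"dy":0,"dz":0,"wx":0,"wy":0,"wz":0},{"hand":1,"dx":0,"dy":0,"dz":0,"wx":0,"wy":0,"wz":0},{"hand":1,"dx":0,"dy":0,"dz":2,"wx":0,"wy":0,"wz":0},{"hand":1,"dx":0,"dy":0,"dz":3,"wx":0,"wy":0,"wz":0},{"hand":1,"dx":0,"dy":0,"dz":2,"wx":0,"wy":0,"wz":0},{"hand":1,"dx":0,"dy":0,"dz":1,"wx":0,"wy":0,"wz":0}]'
python3 -m handwheel '[{"hand":1,"dx":0,"dy":3,"dz":0,"wx":0,"wy":0,"wz":0},{"hand":1,"dx":0,"dy":4,"dz":0,"wx":0,"wy":0,"wz":0},{"hand":1,"dx":0,"dy":4,"dz":0,"wx":0,"wy":0,"wz":0},{"hand":1,"dx":0,"dy":4,"dz":0,"wx":0,"wy":0,"wz":0},{"hand":1,"dx":0,"dy":4,"dz":0,"wx":0,"wy":0,"wz":0},{"hand":1,"dx":0,"dy":3,"dz":0,"wx":0,"wy":0,"wz":0},{"hand":1,"dx":0,"dy":0,"dz":0,"wx":0,"wy":0,"wz":0},{"hand":1,"dx":0,"dy":0,"dz":0,"wx":0,"wy":0,"wz":0},{"hand":1,"dx":0,"dy":0,"dz":0,"wx":0,"wy":0,"wz":0}]'
python3 - <<'E'
from h import *
for n,f in(('scene','s10'),('top','t10')):
    p,d=cap(n,f)
    W=world(n,d).reshape(-1,3);W=W[np.hypot(W[:,0]-.48,W[:,1]+.3225)<.036]
    P=W[abs(W[:,2]-.151)<.004];P=P[np.hypot(P[:,0]-.48,P[:,1]+.3225)>.013]
    A=np.c_[P[:,:2]-[.48,-.3225],np.ones(len(P))];pl=np.linalg.lstsq(A,P[:,2],rcond=None)[0]
    print(n,len(P),'z',pl[2],'tilt',np.degrees(pl[:2]),'knobtop',np.percentile(W[:,2],98), 'c',cv2.minEnclosingCircle((P[:,:2]*1000).astype(np.float32)))
    for g in((.6165,.237),(.4457,.3195)):
        V=world(n,d).reshape(-1,3);V=V[(np.hypot(V[:,0]-g[0],V[:,1]-g[1])<.05)&(V[:,2]>.07)&(V[:,2]<.08)]
        print('bystander',(np.percentile(V,1,axis=0)+np.percentile(V,99,axis=0))/2 if len(V) else None)
    if n=='scene':cv2.imwrite(f'pics/{f}c.png',cv2.resize(p[190:330,130:300,::-1],None,fx=4,fy=4))
E
```

```text
time_s: 33.25
position: [0.4812, -0.3236, 0.2406]
tcp_rot: [[0.944, 0.33, 0.003], [0.33, -0.944, -0.003], [0.002, 0.003, -1.0]]
force: [0.4, -0.4, -0.3]
opening: 0.974
time_s: 34.15
position: [0.4807, -0.1038, 0.2384]
tcp_rot: [[0.944, 0.329, 0.0], [0.329, -0.944, -0.001], [-0.0, 0.001, -1.0]]
force: [-1.1, -0.6, 0.1]
opening: 0.999
scene 769 z 0.15156880418440966 tilt [-0.99563959  0.36294089] knobtop 0.186618517374063 c ((480.9790954589844, -322.1935729980469), 33.8731575012207)
bystander [0.61675686 0.23709774 0.07431678]
bystander [0.44565176 0.32116297 0.07385224]
top 4 z 0.22567556864721433 tilt [  7.11543644 127.17087793] knobtop 0.1539969339331852 c ((470.79840087890625, -354.79248046875), 3.3930418491363525)
bystander [0.61599167 0.23608289 0.07589337]
bystander [0.44550868 0.31866907 0.07479865]
```

View pics/s10c.png

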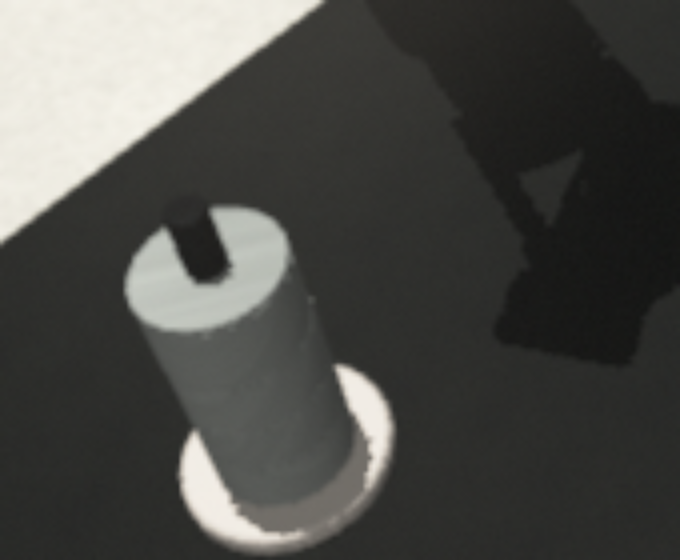

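View pics/s10.png

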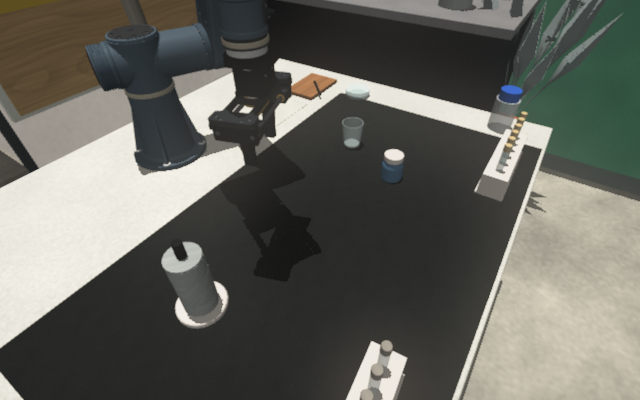

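The tower looks straight. The ~1° tilt is probably side-wall pixels, so I'll refit on the disc's interior only.

```bash
python3 - <<'E'
from h import *
q=np.load('s10.npz');W=world('scene',q['d']).reshape(-1,3);b=q['p'].reshape(-1,3).mean(1)
r=np.hypot(W[:,0]-.4810,W[:,1]+.3222)
P=W[(r<.029)&(r>.012)&(b>120)&(abs(W[:,2]-.151)<.01)]
A=np.c_[P[:,:2]-[.481,-.3222],np.ones(len(P))];pl=least_squares(lambda k:A@k-P[:,2],[0,0,.151],loss='soft_l1',f_scale=.001).x
print(len(P),pl[2],np.degrees(pl[:2]))
E
```

```text
528 0.15169522809994332 [-0.34591033  0.00081014]
```

Disc reads 151.7 mm against 151 expected (it read 0.9 mm high on the table too), tilt about 0.3°. Handing in.

```bash
python3 -c "
from rig import hand_in
print(hand_in())"
```

```text
the job is handed in; nothing more can be done
None
```

The sieve tower is built on the pan in the order asked (fine, medium, coarse, lid). I handed it in at about 34 s, with the gripper open and well clear.

**Seating:** Each piece touched down at the height calculated for it. Afterwards the rims measured about 73, 107 and 147 mm, and the lid disc 151.7 mm against 151 mm expected. Tilts were under about 0.4°.

**Bystanders:** The jar and beaker measured within 1 mm of where they started.

**Checks that disagreed:**
- **Coarse sieve:** the top camera suggested a 1.7° tilt, which I put down to inner-wall pixels. The scene camera showed 0.1°.
- **Lid:** my first fit gave about 1° of tilt. Refitting on the inside of the disc only gave 0.35°.
- **Final top view:** it gave no usable reading of the tower, so the last lid check rests on the scene camera alone.

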